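Switch on the bench power box with its square key

ROBOT

A 6-joint arm with a two-finger parallel gripper is mounted at the origin on the work surface; the furniture and walls round the work are solid. World frame = base frame: x ahead of the robot, y to its left, z up, the work surface at z = 0. Lengths are in m, angles in rad, forces in N, time in s.
With the tool pointing down it reaches from about 0.35 to 0.725 m from the base axis. Payload 6 kg.
Tool frame: the origin (TCP) lies at the very end of the fingers, on their centre line; the grasp point (between the pads) lies 19 mm behind it; z points along the fingers, y is the line along which they close (so a half turn about z gives the same grasp; the last joint's range is limited). The gripper opens to 85 mm and grips with 20 to 120 N. Pads are 22 mm wide; open, the fingers measure 114 mm over their backs; the gripper's body (76 mm by 85 mm) begins 54 mm behind the grasp point. The pads swing forward as they close: fully open they stand 13 mm farther back than shut.
Start: joints at [-0.929, 0.04, 0.085, 0, -1.615, -0.334], TCP at [0.182, -0.572, 0.231] pointing down, gripper open.
Joint ranges: [-2.56, 2.56], [-1.29, 2.01], [-1.08, 1.49], [-3.29, 1.98], [-2.81, -0.18], [-2.99, 2.99]. Speed limits (rad/s): [2.57, 2.57, 3.01, 3.14, 3.14, 3.14].

INTERFACE

Orientations are given as a rotation vector (axis times angle).
In Python, from plant import status, read_camera, camera_model, manip gives the robot as it stands. The module is installed in compiled form; this text tells all that it offers.
- The arm moves only by the tool servo_tool, never from a script. Its argument "targets" is a list of rows, each a list of 7 numbers: the finger opening in mm, from 0 to 85.4, then the shift along the tool's x, y, z in units of 30 mm (1.0 is 30 mm), then the turn, a rotation vector about the tool's x, y, z in units of 5 degrees (1.0 is 5 degrees). In form: [[hand, dx, dy, dz, wx, wy, wz], ...]. A call has 1 to 20 rows; each row is the pose to reach, as a shift and turn from the pose commanded when the call began, along the tool's axes at that moment; what a row does not reach only later rows make up. A row lasts 1/12 s, in which the tool goes at most 41.7 mm and 7.16 degrees, less where a joint would pass 70% of its speed; a pose out of reach is approached as far as the arm can. A call with a gripper value outside its range is refused whole. The fingers move at their own pace and stop on an object; "grip_force" is the grip in N (left out, the last holds). Time passes only in rows, so rows that repeat a pose let the fingers close. It gives the time, the measured TCP pose, the force, the opening and the grip force at its end, in the units of the state.
- status.get_state(): the state, without advancing time (a new reading comes with each control period).
- read_camera(name): name is "scene" or "side" or "wrist"; returns (picture, depth): 384x512x3 uint8, red, green, blue; 384x512 float32, m along the optical axis (not along the pixel's ray), 0 where there is no reading.
- camera_model(name): a dict with "vertical_fov" (degrees; the focal length in pixels is half the picture's height over the tangent of half this angle, whatever the lens; pixels are square), "cx", "cy" (the principal point, pixels), "T" (4x4, takes a point from camera to world coordinates); the wrist camera has in their place "mount" (4x4, takes a point from camera to tool coordinates, whose origin is the TCP and whose axes are the flange's). Camera axes: x right, y down, z forward; pixel columns grow to the right and rows downward; lengths in m; the calibration is good to about 2 mm. A picture is of the moment at which its call begins: read the wrist's pose just before it. camera_model takes no time and is no camera call.
- manip.close_job(): hands the job in; it is judged then, once.
The state is a dict: "time_s": time; "joints": joint angles; "qvel": joint speeds; "joint_torque": joint torques, N m; "tcp_pos": TCP position; "orientation": TCP orientation; "contact_force": force on the tool from outside, world axes, zero at the start; "wrist_torque": the same for the moment, N m; "finger_gap": finger opening in m; "gripper_force": force on a finger pad.
Only numpy, scipy, OpenCV 4.12 (cv2) and the standard library are available. Lean on these libraries where they do the work, as an engineer would, in place of code of your own. Each camera call takes 0.05 s, during which the arm holds its last target. There are 200 camera calls.

TASK

Switch on the grey power box: slide the dust cover fully back off its lock, stand the red-handled square key fully home in the recessed lock before turning anything, then swing its crank clockwise until the lock stops at on (a quarter turn from off). Leave the key standing in the lock and let go; do not disturb the bottle and the gear that stand on the box, the blue key or the spray can.

Things in the scene. Friction and masses are not known exactly. Their poses are not given: they have to be found in the camera images.
- lock_mouth (a point): Centre of the brass lock's square mouth, on its vertical turning axis, 4 mm below the top face of the grey power box. Axes: the box's, z up. Socket: 13 mm square, 22 mm deep below this point, 1 mm chamfer, in a round recess of 48 mm. Box: fixed, 170 (x) x 210 (y) x 60 mm high, lock at its centre. Rails 6 mm high stand on its top at y = +-27.5 mm, x = -30 to 82 mm.
- lock (a joint): Lock angle, rad, growing CLOCKWISE seen from above: 0 = off (white pointer to the box's +x, red mark; socket flats along the box's x and y), hard stop 1.571 = on (pointer to the box's -y, green mark). Starts at 0 to 0.3. Stiff (0.05 N m), stays where left. The key fits in any of the four quarter turns, with about 5 degrees of play.
- cover (a joint): Travel of the dust cover, m: 0 = shut, covering the lock (starts at 0 to 0.008), 0.050 = fully back, clear of the lock. It slides along the box's +x, needs about 1.5 N, and stays where it is left.
- cover_lip (a point): Middle of the pushing face (looks to the box's -x) of the dust cover's upright black lip, 10 mm above the box's top face. Lip: 34 mm wide along y, 5 mm thick, from 4 to 16 mm above the top face; push it toward the box's +x. Cover: 49 mm square aluminium plate, 3 mm thick.
- key_grip (a point): Centre of the red key's upright grip, on the shank's axis, 78 mm above the foot. Axes: z up the shank, x along the crank arm. Grip 18 (x) x 14 mm (y, close on this), 56 to 92 mm above the foot. Arm 10 mm wide, 56 to 68 mm above the foot, to a red round knob (radius 8 mm, 56 to 82 mm above the foot) 66 mm out. Starts upright in a wooden block, 62 mm square, 30 mm high.
- key_tip (a point): Centre of the foot of the red key's shank (12 mm square, 60 mm long, its last 5 mm tapered to 7 mm; key loose, 90 g), same axes as key_grip. It starts 24 mm deep in the block's hole (1.4 mm of play). Fully home it lies 22 mm below lock_mouth, and the crank arm's underside is 34 mm above the box's top face.
- bigkey_grip (a point): The same point of the blue-handled key, which is like the red one but with a 16 mm shank that does not fit; it stands in a like block and must be left alone. The two blocks may be in either place.
- bottle_mid (a point): Centre of the small dark-yellow bottle with black cap, 33 mm diameter, 60 mm high, loose on the box's top, about 73 to 88 mm from the lock's axis on the box's +y or -y side: in the way of a crank swung there.
- gear_mid (a point): Centre of the small turquoise printed gear, 39 mm diameter, 14 mm high, loose on the box's top, on the opposite side to the bottle. The crank passes over it.
- can_mid (a point): Middle of a white spray can, 53 mm diameter, 285 mm high, standing at the right rear; this point is 140 mm up.
Mind the look-alikes: they are no part of the job. Leave any green look-alike of the part that bears bottle_mid alone.

How it is judged:
On the way, in this order (a step that is already met when the one before it is completed fails the run):
1. the dust cover is slid back off the lock (value of joint cover above 0.044 m), for 0.2 s.
2. the red key stands fully home in the lock, which is not yet turned (horizontal distance between key_tip and lock_mouth below 0.004 m and z of key_tip in the frame of lock_mouth below -0.018 m and angle between key_grip's own z axis and vertical below 0.12 rad and value of joint lock below 0.55 rad), for 0.2 s.
3. the key, still home, has turned the lock to on (value of joint lock above 1.45 rad and z of key_tip in the frame of lock_mouth below -0.016 m), for 0.2 s.
At the end, for the whole second after the job is handed in: Lock within 7 degrees of its on stop; cover within 6 mm of fully back; red key in the lock within 4 mm of its floor and of its axis, upright within 7 degrees, released; bottle (upright) and gear within 15 mm, blue key and spray can within 20 mm of their starts (value of joint lock above 1.45 rad and value of joint cover above 0.044 m and horizontal distance between key_tip and lock_mouth below 0.004 m and z of key_tip in the frame of lock_mouth below -0.018 m and angle between key_grip's own z axis and vertical below 0.12 rad and angle between bottle_mid's own z axis and vertical below 0.15 rad and distance of each of bottle_mid, gear_mid from where it was at the start of the episode below 0.015 m and distance of each of bigkey_grip, can_mid from where it was at the start of the episode below 0.02 m); the robot touches nothing.
It fails at once if the bottle on the box is pushed or tipped (distance of bottle_mid from where it was at the start of the episode above 0.015 m or angle between bottle_mid's own z axis and vertical above 0.3 rad).
It fails at once if the gear on the box is pushed about (distance of gear_mid from where it was at the start of the episode above 0.015 m).
It fails at once if the blue key is disturbed (distance of bigkey_grip from where it was at the start of the episode above 0.02 m).
It fails at once if the spray can is disturbed (distance of can_mid from where it was at the start of the episode above 0.02 m).
It also fails if it takes over 72 s, if anything falls off the work surface, if the arm or the gripper's body presses on something with over 40 N, if the wrist force passes 120 N, or if a joint passes its speed limit or range.

## Working session

There is one attempt and no reset: what is moved stays moved. The work goes in short steps, Python scripts to look and compute and a tool call to move; the robot and the scene stay as the last step left them, time stands still between calls to the robot, and variables do not carry over. Pictures are saved under pics/ and viewed, at most 10 in all, crops included, and the job is handed in when it is done.

Besides the shell and the picture viewer there is one more tool, called after "Emit:" as name(argument=value, ...) on one line, values as JSON. servo_tool: Moves the arm, as the interface text tells. Its arguments: {"type":"object","properties":{"targets":{"type":"array","items":{"type":"array","items":{"type":"number"}}},"grip_force":{"type":"number"}},"required":["targets"]}

```bash
mkdir -p pics; cat > h.py <<'E'
import numpy as np,cv2
from scipy.spatial.transform import Rotation as R
from plant import status, read_camera, camera_model, manip
def load(n):
    d=np.load(n+'.npz'); return d['p'],d['d'],d['T'],d['K']
def grab(cam,n):
    s=status.get_state(); p,d=read_camera(cam); m=camera_model(cam)
    f=192/np.tan(np.radians(m['vertical_fov']/2))
    if cam=='wrist':
        W=np.eye(4);W[:3,:3]=R.from_rotvec(s['orientation']).as_matrix();W[:3,3]=s['tcp_pos'];T=W@np.array(m['mount'])
    else: T=np.array(m['T'])
    np.savez(n+'.npz',p=p,d=d,T=T,K=[f,m['cx'],m['cy']]); cv2.imwrite(f'pics/{n}.png',p[...,::-1]); return p,d,T,[f,m['cx'],m['cy']]
def plane(v,T,K,uv,z):
    uv=np.atleast_2d(uv).astype(float); r=np.c_[(uv-np.array(K[1:]))/K[0],np.ones(len(uv))]@T[:3,:3].T
    return T[:3,3]+r*((z-T[2,3])/r[:,2])[:,None]
def cloud(d,T,K):
    v,u=np.indices(d.shape); P=np.stack([(u-K[1])/K[0]*d,(v-K[2])/K[0]*d,d],-1)
    return P@T[:3,:3].T+T[:3,3]
E
python3 - <<'E'
from h import *
print(status.get_state())
for c in('scene','side','wrist'):
    p,d,T,K=grab(c,c+'0'); print(c,T.round(3).tolist(),K,camera_model(c).keys())
a=[cv2.imread(f'pics/{c}0.png') for c in('scene','side')]
E
```

```text
{'time_s': 0.0, 'joints': array([-9.29306399e-01,  4.08068268e-02,  8.38394805e-02, -4.80403369e-04,
       -1.61547017e+00, -3.33663055e-01]), 'qvel': array([-0.00217877,  0.00029349, -0.00028968,  0.00122588, -0.00097322,
       -0.00170904]), 'joint_torque': array([-1.64343692e-03, -3.68195415e+01,  3.47409904e+01,  6.93228319e+00,
       -5.32507111e-03, -5.50259529e-06]), 'tcp_pos': array([ 0.18176732, -0.57147769,  0.23029417]), 'orientation': array([ 4.81606132e-01, -3.10410797e+00, -2.63046251e-03]), 'contact_force': array([ 0.26811613, -0.38255189, -0.57707769]), 'wrist_torque': array([-0.02227282,  0.04805083, -0.03555817]), 'gripper_force': 0.0, 'finger_gap': 0.08507215015422487}
scene [[-0.807, -0.305, 0.506, 0.081], [-0.59, 0.436, -0.679, 0.515], [-0.014, -0.847, -0.532, 0.599], [0.0, 0.0, 0.0, 1.0]] [np.float64(393.2462464152105), 254.84993020105236, 191.80500477640663] dict_keys(['vertical_fov', 'cx', 'cy', 'T'])
side [[-0.999, -0.032, 0.02, 0.519], [-0.032, 0.441, -0.897, 0.753], [0.02, -0.897, -0.441, 0.499], [0.0, 0.0, 0.0, 1.0]] [np.float64(368.36344031587635), 245.50805838215675, 192.43577246978225] dict_keys(['vertical_fov', 'cx', 'cy', 'T'])
wrist [[-0.303, 0.915, 0.266, 0.114], [0.953, 0.291, 0.086, -0.593], [0.001, 0.279, -0.96, 0.372], [0.0, 0.0, 0.0, 1.0]] [np.float64(288.7119357882672), 256.5527743676911, 192.16016250236436] dict_keys(['vertical_fov', 'cx', 'cy', 'mount'])
```

View pics/scene0.png

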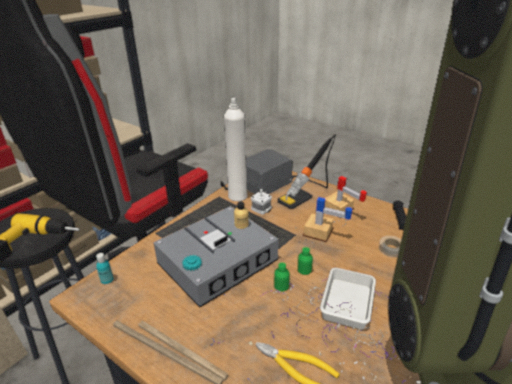

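View pics/side0.png

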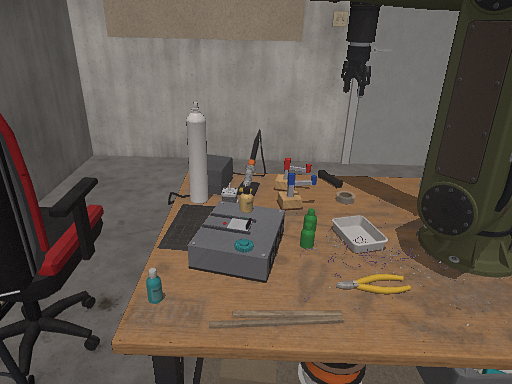

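Scene view: grey box around (215,250), bottle (241,214), gear (192,262), red key (350,188), blue key (325,210), can (235,155). Green bottles at (282,277) and (305,261) are look-alikes. The side view agrees: red key (290,165), blue key (293,183). I'll measure from the depth images.

```bash
python3 - <<'E'
from h import *
for n in('scene0','side0'):
    p,d,T,K=load(n); C=cloud(d,T,K); hsv=cv2.cvtColor(p,cv2.COLOR_RGB2HSV)
    def m(lo,hi,z0,z1):
        k=(cv2.inRange(hsv,lo,hi)>0)&(C[...,2]>z0)&(C[...,2]<z1)&(d>0)&(C[...,0]>.2)&(C[...,0]<.8)&(np.abs(C[...,1])<.7)
        return k
    for nm,lo,hi,z0,z1 in(('red',(0,120,60),(8,255,255),.03,.15),('red2',(172,120,60),(180,255,255),.03,.15),('blue',(105,120,60),(125,255,255),.03,.15),('turq',(82,100,60),(98,255,255),.055,.09),('yel',(15,80,60),(30,255,255),.065,.11)):
        k=m(lo,hi,z0,z1); l,L,st,ce=cv2.connectedComponentsWithStats(k.astype(np.uint8))
        for i in range(1,l):
            if st[i,4]>5:
                P=C[L==i]; print(n,nm,ce[i].round(),st[i,4],P.mean(0).round(4),P.min(0).round(3),P.max(0).round(3))
    k=(C[...,2]>.053)&(C[...,2]<.068)&(hsv[...,1]<60)&(C[...,0]>.3)&(C[...,0]<.8)&(np.abs(C[...,1])<.3)&(d>0)
    l,L,st,ce=cv2.connectedComponentsWithStats(k.astype(np.uint8)); i=1+st[1:,4].argmax()
    P=C[L==i]; print(n,'top',st[i,4],np.median(P[:,2]),cv2.minAreaRect((P[:,:2]*1000).astype(np.float32)))
p,d,T,K=load('scene0'); a=cv2.resize(p[180:310,150:290,::-1],None,fx=3.6,fy=3.6,interpolation=2)
p,d,T,K=load('side0'); b=cv2.resize(p[150:280,180:330,::-1],None,fx=3.6,fy=3.6,interpolation=2)
c=np.vstack([np.hstack([a,np.zeros((468,36,3),np.uint8)])]) 
cv2.imwrite('pics/c1.png',cv2.resize(np.hstack([c,b]),(800,346)))
E
```

```text
scene0 red [341. 182.] 99 [ 0.4178 -0.3042  0.0842] [ 0.409 -0.315  0.063] [ 0.427 -0.299  0.1  ]
scene0 red [363. 195.] 63 [ 0.3529 -0.2908  0.0755] [ 0.347 -0.301  0.059] [ 0.361 -0.285  0.087]
scene0 red [206. 232.] 7 [0.584  0.0262 0.0614] [0.581 0.024 0.06 ] [0.587 0.028 0.062]
scene0 blue [320. 204.] 87 [ 0.4133 -0.1841  0.0853] [ 0.406 -0.194  0.067] [ 0.421 -0.178  0.1  ]
scene0 blue [348. 212.] 54 [ 0.3488 -0.1981  0.0797] [ 0.344 -0.206  0.064] [ 0.356 -0.193  0.09 ]
scene0 turq [192. 262.] 222 [0.5326 0.1224 0.0702] [0.516 0.096 0.06 ] [0.552 0.139 0.078]
scene0 yel [241. 217.] 244 [ 0.5302 -0.0333  0.0896] [ 0.52  -0.055  0.065] [ 0.55  -0.023  0.11 ]
scene0 top 4687 0.06047341918887261 ((548.3905029296875, 35.25341796875), (211.46058654785156, 174.39456176757812), 76.69798278808594)
side0 red [287. 163.] 69 [ 0.4182 -0.303   0.0831] [ 0.408 -0.312  0.064] [ 0.427 -0.298  0.1  ]
side0 red [308. 168.] 42 [ 0.3539 -0.2895  0.0754] [ 0.347 -0.297  0.063] [ 0.36  -0.285  0.087]
side0 red [224. 223.] 10 [0.5826 0.0259 0.0614] [0.578 0.02  0.06 ] [0.586 0.031 0.063]
side0 blue [291. 179.] 84 [ 0.4145 -0.1846  0.0849] [ 0.405 -0.196  0.065] [ 0.423 -0.177  0.1  ]
side0 blue [314. 179.] 44 [ 0.3496 -0.1981  0.079 ] [ 0.343 -0.207  0.065] [ 0.356 -0.193  0.09 ]
side0 turq [243. 245.] 199 [0.5348 0.1255 0.0699] [0.517 0.102 0.061] [0.553 0.138 0.077]
side0 yel [246. 202.] 221 [ 0.5348 -0.0306  0.088 ] [ 0.52  -0.047  0.065] [ 0.55  -0.024  0.109]
side0 top 3595 0.060692141011892076 ((546.452880859375, 35.48460388183594), (212.77061462402344, 171.24388122558594), 76.87008666992188)
```

View pics/c1.png

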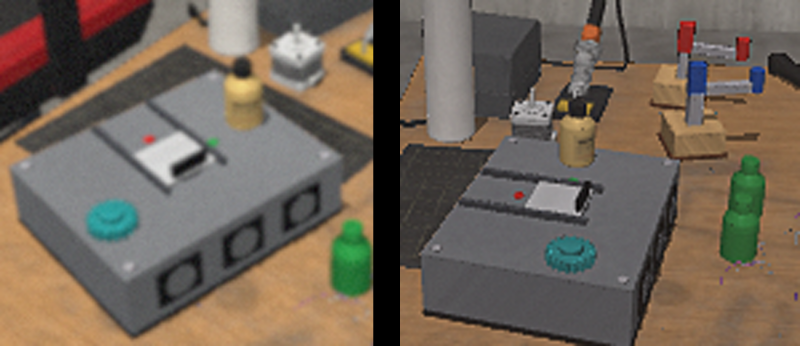

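Left crop: the red mark lies on the far side (box +x roughly world +x), green mark on the bottle's side (-y), lip at the robot's end. So the bottle is on -y, and the crank should start near box -x and end on +y, over the gear. The key's arm already points that way. Red key is at (341,182) in scene, blue key at (320,204); the wrist crop will confirm it. Next: look down at the red key.

Emit:
servo_tool(targets=[[85, -1, 0.6, 0, 0, 0, -1.4], [85, -2, 1.2, 0, 0, 0, -2.8], [85, -3, 1.8, 0, 0, 0, -4.2], [85, -4, 2.4, 0, 0, 0, -5.6], [85, -5, 3, 0, 0, 0, -7], [85, -6, 3.6, 0, 0, 0, -8.4], [85, -7, 4.2, 0, 0, 0, -9.8], [85, -8, 4.8, 0, 0, 0, -11.2], [85, -9, 5.4, 0, 0, 0, -12.6], [85, -10.2, 6.1, 0, 0, 0, -14], [85, -10.2, 6.1, 0, 0, 0, -15.4], [85, -10.2, 6.1, 0, 0, 0, -16.8], [85, -10.2, 6.1, 0, 0, 0, -18.2], [85, -10.2, 6.1, 0, 0, 0, -19.6], [85, -10.2, 6.1, 0, 0, 0, -21], [85, -10.2, 6.1, 0, 0, 0, -22.4], [85, -10.2, 6.1, 0, 0, 0, -23.8], [85, -10.2, 6.1, 0, 0, 0, -25.2], [85, -10.2, 6.1, 0, 0, 0, -26.6], [85, -10.2, 6.1, 0, 0, 0, -28]])

```text
time_s: 1.82
tcp_pos: [0.4179, -0.3046, 0.2309]
orientation: [-3.083, 0.6, 0.001]
contact_force: [-0.5, 0.1, -0.0]
finger_gap: 0.0849
gripper_force: 0.0
```

Emit:
servo_tool(targets=[[85, 0, 0, 0, 0, 0, -1.1], [85, 0, 0, 0, 0, 0, -2.1], [85, 0, 0, 0, 0, 0, -2.1], [85, 0, 0, 0, 0, 0, -2.1]])

```text
time_s: 2.15
tcp_pos: [0.4179, -0.3046, 0.231]
orientation: [-3.124, 0.329, 0.001]
contact_force: [0.0, -0.9, -0.4]
finger_gap: 0.085
gripper_force: 0.0
```

```bash
python3 - <<'E'
from h import *
s=status.get_state(); M=R.from_rotvec(s['orientation']).as_matrix(); print(s['time_s'],s['joints'].round(3),s['tcp_pos'],M.round(4).tolist())
p,d,T,K=grab('wrist','w1'); C=cloud(d,T,K); hsv=cv2.cvtColor(p,cv2.COLOR_RGB2HSV)
k=((hsv[...,0]<8)|(hsv[...,0]>172))&(hsv[...,1]>120)&(hsv[...,2]>50)&(C[...,2]>.03)&(d>0)
l,L,st,ce=cv2.connectedComponentsWithStats(k.astype(np.uint8))
for i in range(1,l):
    if st[i,4]>20:
        P=C[L==i]; t=P[P[:,2]>P[:,2].max()-.005]; print(ce[i],st[i,4],P.min(0).round(4),P.max(0).round(4),'top',len(t),t.mean(0).round(4),cv2.minAreaRect((t[:,:2]*1000).astype(np.float32)))
p0,d0,T0,K0=load('scene0');C0=cloud(d0,T0,K0); P=C0[80:150,225:245].reshape(-1,3); P=P[(P[:,2]>.12)&(P[:,2]<.3)&(P[:,0]<1)];print('can',P.mean(0),P.min(0),P.max(0))
h0=cv2.cvtColor(p0,cv2.COLOR_RGB2HSV)
ang=np.radians(-13.2);B=np.array([[np.cos(ang),np.sin(ang)],[-np.sin(ang),np.cos(ang)]])
for n in('scene0','side0'):
    p0,d0,T0,K0=load(n);C0=cloud(d0,T0,K0);h0=cv2.cvtColor(p0,cv2.COLOR_RGB2HSV)
    q=(C0[...,:2]-[.5475,.0354])@B.T
    k=(d0>0)&(np.abs(q[...,1])<.024)&(np.abs(q[...,0])<.05)&(C0[...,2]>.066)&(C0[...,2]<.085)
    print(n,k.sum(),q[k].min(0),q[k].max(0),q[k].mean(0),C0[k][:,2].max())
E
```

```text
2.15 [-0.24  -0.181 -0.126 -0.    -1.627  1.601] [ 0.41787681 -0.30459475  0.23104207] [[0.9781, -0.2082, -0.0004], [-0.2082, -0.9781, 0.0003], [-0.0005, -0.0002, -1.0]]
[260.93 178.83] 300 [ 0.4087 -0.317   0.0645] [ 0.4276 -0.302   0.0987] top 219 [ 0.418  -0.3095  0.0968] ((417.47137451171875, -309.3565673828125), (11.933082580566406, 17.306636810302734), 78.33245849609375)
[260.24725275 235.3021978 ] 182 [ 0.3472 -0.3028  0.0627] [ 0.3611 -0.2886  0.0866] top 132 [ 0.3543 -0.2956  0.0844] ((353.9842224121094, -295.2204284667969), (13.101892471313477, 13.637767791748047), 77.90180206298828)
can [ 0.66724228 -0.18986549  0.2152591 ] [ 0.65092233 -0.22015612  0.1503046 ] [ 0.69756031 -0.17490982  0.28679697]
scene0 80 [-0.02205273 -0.01519615] [0.02237544 0.02338822] [-0.01646497  0.00211002] 0.07823639978195995
side0 42 [-0.02670106 -0.02101465] [0.04735514 0.02396602] [-0.01799975  0.00509748] 0.078162875253032
```

View pics/w1.png

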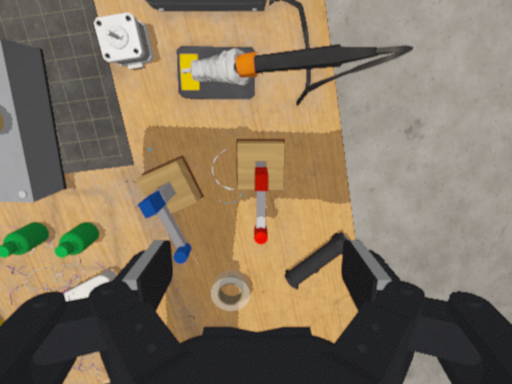

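The wrist view confirms red key at grip (261,179), knob (260,235); blue key at (150,205), left alone. Now over the box, closing the fingers.

Emit:
servo_tool(targets=[[60, 0.2, -1.2, 0, 0, 0, 0], [30, 0.4, -2.4, 0, 0, 0, 0], [0, 0.6, -3.6, 0, 0, 0, 0], [0, 0.8, -4.8, 0, 0, 0, 0], [0, 1, -6, 0, 0, 0, 0], [0, 1.2, -7.2, 0, 0, 0, 0], [0, 1.4, -8.4, 0, 0, 0, 0], [0, 1.6, -9.6, 0.3, 0, 0, 0.24], [0, 1.8, -10.8, 0.6, 0, 0, 0.24], [0, 1.9, -12, 0.9, 0, 0, 0.24], [0, 1.9, -12, 1, 0, 0, 0.24], [0, 1.9, -12, 1, 0, 0, 0.24], [0, 1.9, -12, 1, 0, 0, 0.24]])

```text
time_s: 3.28
tcp_pos: [0.5477, 0.0359, 0.2012]
orientation: [3.121, -0.358, -0.001]
contact_force: [0.5, 0.1, 0.8]
finger_gap: 0.0002
gripper_force: 0.0
```

```bash
cat > box.py <<'E'
from h import *
import sys
def run(n):
    s=status.get_state(); M=R.from_rotvec(s['orientation']).as_matrix(); print(s['time_s'],s['joints'].round(3),s['tcp_pos'].round(4),'yaw',np.degrees(np.arctan2(M[1,0],M[0,0])),s['finger_gap'])
    p,d,T,K=grab('wrist',n); C=cloud(d,T,K)
    ang=np.radians(-13.2);B=np.array([[np.cos(ang),np.sin(ang)],[-np.sin(ang),np.cos(ang)]])
    q=(C[...,:2]-[.5475,.0354])@B.T
    k=(np.abs(C[...,2]-.060)<.004)&(np.abs(q[...,0])<.1)&(np.abs(q[...,1])<.12)&(d>0)
    P=q[k]; print('top z',np.median(C[k][:,2]),'x edges',[np.percentile(P[:,0],a) for a in(0,.3,99.7,100)],'y',[np.percentile(P[:,1],a) for a in(0,.3,99.7,100)])
    print(cv2.minAreaRect((C[k][:,:2]*1000).astype(np.float32)))
    k=(C[...,2]>.070)&(C[...,2]<.085)&(np.abs(q[...,0])<.05)&(np.abs(q[...,1])<.022)
    if k.any(): print('lip box frame',k.sum(),q[k].min(0),q[k].max(0))
    # rails
    k=(np.abs(C[...,2]-.066)<.0015)&(np.abs(np.abs(q[...,1])-.0275)<.008)&(np.abs(q[...,0])<.09)
    for sg in(1,-1):
        kk=k&(q[...,1]*sg>0); print('rail',sg,kk.sum(),q[kk].mean(0),q[kk].min(0),q[kk].max(0),np.polyfit(q[kk][:,0],q[kk][:,1],1))
    hsv=cv2.cvtColor(p,cv2.COLOR_RGB2HSV)
    for nm,lo,hi,z0 in(('red',(0,120,60),(8,255,255),.05),('green',(45,100,50),(75,255,255),.05),('turq',(82,100,60),(98,255,255),.065),('yel',(15,80,60),(30,255,255),.09)):
        kk=(cv2.inRange(hsv,lo,hi)>0)&(C[...,2]>z0)&(np.abs(q[...,0])<.09)&(np.abs(q[...,1])<.11)
        if kk.any(): print(nm,kk.sum(),q[kk].mean(0),q[kk].min(0),q[kk].max(0))
if __name__=='__main__': run(sys.argv[1])
E
python3 box.py w2
```

```text
3.2833 [ 0.432 -0.097 -0.104  0.    -1.564  0.91 ] [0.5477 0.0359 0.2012] yaw -13.105677808288682 0.00020574717104772527
top z 0.059004544670339554 x edges [np.float64(-0.08669579366751094), np.float64(-0.08525113964056347), np.float64(0.0837471149090128), np.float64(0.08395339970152332)] y [np.float64(-0.10676217471587758), np.float64(-0.10583264719766636), np.float64(0.10304901378994645), np.float64(0.10400763542450876)]
((545.808349609375, 34.28327178955078), (210.7911834716797, 170.3911590576172), 76.90631866455078)
lip box frame 208 [-0.02263224 -0.01811566] [-0.01712818  0.01532581]
rail 1 366 [0.02817352 0.02603479] [-0.0299505   0.02351982] [0.07996383 0.02852579] [0.00135409 0.02599664]
rail -1 375 [ 0.0273585 -0.0287251] [-0.02979448 -0.03124363] [ 0.08004948 -0.02001789] [ 0.001041   -0.02875358]
red 62 [ 0.03785747 -0.00141681] [ 0.03361127 -0.00520835] [0.07123832 0.00258669]
green 82 [ 0.00390515 -0.03554388] [-0.00485443 -0.04294892] [0.07123832 0.00050178]
turq 945 [-0.0286579   0.07669121] [-0.04988518  0.00050178] [0.07123832 0.09668361]
yel 1237 [ 0.02318479 -0.0435758 ] [-0.01164495 -0.09264226] [0.07123832 0.04972456]
```

View pics/w2.png

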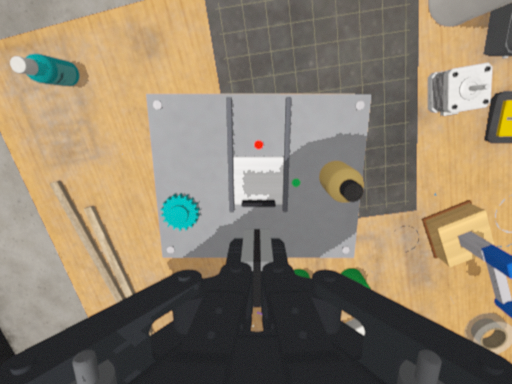

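Wrist view: lip at (258,203), rails at x=230 and 288, red mark (259,145), green mark (296,183), bottle (343,182), gear (180,212). Come down in front of the lip (robot's side) with closed fingers.

Emit:
servo_tool(targets=[[0, -1, 0.06, 0, 0, 0, 0], [0, -1.7, 0.06, 0.5, 0, 0, 0], [0, -1.7, 0.06, 1.4, 0, 0, 0], [0, -1.7, 0.06, 2.4, 0, 0, 0], [0, -1.7, 0.06, 3.4, 0, 0, 0], [0, -1.7, 0.06, 4.0, 0, 0, 0], [0, -1.7, 0.06, 4.3, 0, 0, 0], [0, -1.7, 0.06, 4.5, 0, 0, 0], [0, -1.7, 0.06, 4.5, 0, 0, 0], [0, -1.7, 0.06, 4.5, 0, 0, 0], [0, -1.5, 0.06, 4.5, 0, 0, 0], [0, -1.3, 0.06, 4.5, 0, 0, 0], [0, -1.1, 0.06, 4.5, 0, 0, 0], [0, -0.9, 0.06, 4.5, 0, 0, 0], [0, -0.7, 0.06, 4.5, 0, 0, 0], [0, -0.5, 0.06, 4.5, 0, 0, 0], [0, -0.3, 0.06, 4.5, 0, 0, 0], [0, -0.1, 0.06, 4.5, 0, 0, 0], [0, 0.1, 0.06, 4.5, 0, 0, 0], [0, 0.2, 0.06, 4.5, 0, 0, 0]])

```text
time_s: 5.0
tcp_pos: [0.5538, 0.0326, 0.0661]
orientation: [3.121, -0.358, -0.001]
contact_force: [-1.6, 0.7, 2.1]
finger_gap: -0.0
gripper_force: 0.8
```

Emit:
servo_tool(targets=[[0, 0.06, 0, 0, 0, 0, 0], [0, 0.12, 0, 0, 0, 0, 0], [0, 0.18, 0, 0, 0, 0, 0], [0, 0.18, 0, 0, 0, 0, 0]])

```text
time_s: 5.33
tcp_pos: [0.5586, 0.0315, 0.0662]
orientation: [3.121, -0.357, -0.0]
contact_force: [-0.9, -0.5, -0.8]
finger_gap: -0.0004
gripper_force: 0.0
```

Emit:
servo_tool(targets=[[0, 0.08, 0, 0, 0, 0, 0], [0, 0.16, 0, 0, 0, 0, 0], [0, 0.16, 0, 0, 0, 0, 0]])

```text
time_s: 5.58
tcp_pos: [0.5616, 0.0308, 0.0661]
orientation: [3.121, -0.357, -0.006]
contact_force: [-8.9, 2.9, 3.7]
finger_gap: 0.0003
gripper_force: 4.8
```

Emit:
servo_tool(targets=[[0, 0.06, 0, 0, 0, 0, 0], [0, 0.12, 0, 0, 0, 0, 0], [0, 0.12, 0, 0, 0, 0, 0]])

```text
time_s: 5.83
tcp_pos: [0.5619, 0.0306, 0.066]
orientation: [3.121, -0.356, -0.018]
contact_force: [-27.2, 7.8, 14.7]
finger_gap: 0.0002
gripper_force: 13.9
```

Force rose to 28 N at a halt: the cover is at its stop. Back off, rise and check.

Emit:
servo_tool(targets=[[0, -0.3, 0, 0, 0, 0, 0], [0, -0.6, 0, 0, 0, 0, 0], [0, -0.6, 0, -0.8, 0, 0, 0], [0, -0.6, 0, -1.8, 0, 0, 0], [0, -0.6, 0, -2.8, 0, 0, 0], [0, -0.6, 0, -3.8, 0, 0, 0], [0, -0.6, 0, -4.2, 0, 0, 0], [0, -0.6, 0, -4.2, 0, 0, 0], [0, -0.6, 0, -4.2, 0, 0, 0]])

```text
time_s: 6.58
tcp_pos: [0.5494, 0.034, 0.1928]
orientation: [-3.12, 0.357, -0.003]
contact_force: [1.3, -0.8, -2.3]
finger_gap: 0.0004
gripper_force: 0.0
```

```bash
python3 box.py w3; python3 - <<'E'
from h import *
p,d,T,K=load('w3'); cv2.imwrite('pics/c3.png',cv2.resize(p[80:240,170:350,::-1],None,fx=4,fy=3.75*4/3.75,interpolation=2)[:600])
print(K,T.round(4).tolist())
E
```

```text
6.5833 [ 0.427 -0.095 -0.117 -0.    -1.546  0.916] [0.5494 0.034  0.1928] yaw -13.06632227556892 0.0003877432487633029
top z 0.05903472541552102 x edges [np.float64(-0.08656907129294579), np.float64(-0.0852505990015958), np.float64(0.08336741030024027), np.float64(0.08396274321328438)] y [np.float64(-0.10689906571738562), np.float64(-0.1058079871174752), np.float64(0.10312012482636819), np.float64(0.10395547910898773)]
((545.8217163085938, 34.23576354980469), (210.82757568359375, 170.54908752441406), 76.74122619628906)
lip box frame 212 [ 0.02611267 -0.01793875] [0.03065218 0.01487062]
rail 1 425 [0.02688279 0.02593095] [-0.0297417   0.02009833] [0.08036962 0.02835528] [-0.00071229  0.0259501 ]
rail -1 442 [ 0.02873014 -0.02880223] [-0.0306758  -0.03129739] [ 0.0804975  -0.02117209] [ 0.00124124 -0.02883789]
green 71 [ 0.0021538  -0.03789176] [-0.00404468 -0.04292485] [ 0.01462279 -0.01751419]
turq 990 [-0.02866552  0.07675475] [-0.04847325 -0.00120493] [0.07305477 0.09682897]
yel 1330 [ 0.0230424  -0.04473326] [-0.00979866 -0.09300407] [0.07305477 0.04978807]
[288.71193579 256.55277437 192.1601625 ] [[-0.226, -0.9358, -0.2705, 0.6183], [-0.9741, 0.2168, 0.0637, 0.0175], [-0.0009, 0.2779, -0.9606, 0.3344], [0.0, 0.0, 0.0, 1.0]]
```

View pics/c3.png

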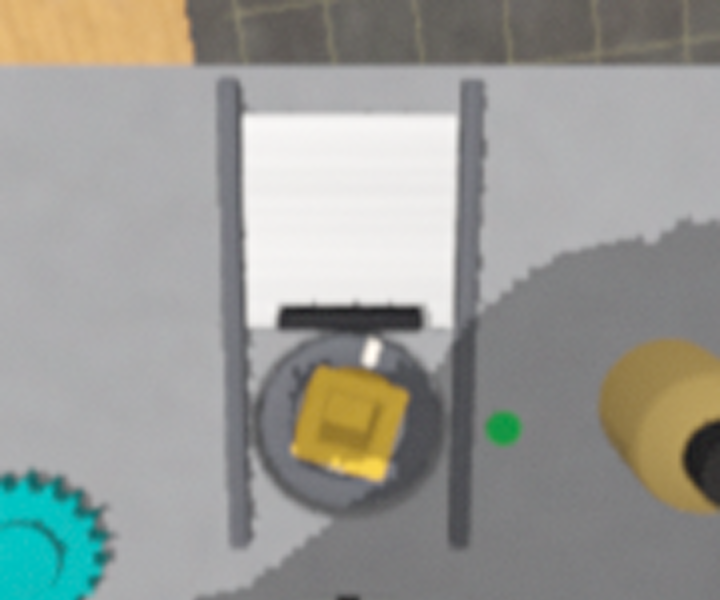

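Crop of the wrist view: cover back behind the lip, brass square lock centred at crop (352,422) = image (258,185), pointer (372,352) so turned a bit clockwise. Measure centre and angle.

```bash
python3 - <<'E'
from h import *
p,d,T,K=load('w3'); hsv=cv2.cvtColor(p,cv2.COLOR_RGB2HSV); C=cloud(d,T,K)
sub=np.zeros(p.shape[:2],bool); sub[165:205,235:280]=1
br=sub&(cv2.inRange(hsv,(15,120,60),(35,255,255))>0); print('brass z',np.percentile(C[br][:,2],[5,25,50,75,95]))
S=8
big=cv2.resize(p[160:215,225:290],None,fx=S,fy=S,interpolation=cv2.INTER_CUBIC); h=cv2.cvtColor(big,cv2.COLOR_RGB2HSV)
def world(c,z): 
    c=np.asarray(c,float).reshape(-1,2); return plane(0,T,K,(c+.5)/S-.5+[225,160],z)
def rect(m,z,nm):
    c=max(cv2.findContours(m,0,1)[0],key=cv2.contourArea); w=world(c,z)[:,:2]*1000; print(nm,z,cv2.minAreaRect(w.astype(np.float32)))
m=cv2.inRange(h,(15,120,50),(35,255,255))
zt=np.median(C[br][:,2])
for z in(.056,.058): rect(m,z,'brass')
v=h[...,2][m>0]; print('V pct',np.percentile(v,[5,20,50,80,95]))
in_=cv2.erode(m,np.ones((17,17)))
for th in(120,130,140,150,160):
    k=((h[...,2]<th)&(in_>0)).astype(np.uint8); n,L,st,ce=cv2.connectedComponentsWithStats(k)
    if n>1:
        i=1+st[1:,4].argmax(); rect((L==i).astype(np.uint8),.056,f'dark<{th} {st[i,4]}')
# recess rim: dark ring vs gray; pointer white
w=cv2.inRange(h,(0,0,190),(180,40,255)); w[:40]=0; n,L,st,ce=cv2.connectedComponentsWithStats(w)
for i in range(1,n):
    if st[i,4]>100: print('white',st[i],ce[i],world(ce[i],.056))
E
```

```text
brass z [0.03281131 0.04743779 0.05433123 0.05507254 0.05582722]
brass 0.056 ((547.4863891601562, 33.936710357666016), (24.920085906982422, 26.641387939453125), 60.188385009765625)
brass 0.058 ((547.9955444335938, 33.81895446777344), (24.74102783203125, 26.449975967407227), 60.18838882446289)
V pct [149. 165. 184. 188. 229.]
dark<150 583 0.056 ((544.2799682617188, 29.321781158447266), (3.0235767364501953, 9.298819541931152), 41.496185302734375)
dark<160 3988 0.056 ((546.83251953125, 33.9564094543457), (13.082404136657715, 12.078461647033691), 61.93070983886719)
white [ 285   40   37   53 1380] [302.69275362  65.7173913 ] [[0.56288121 0.02479523 0.056     ]]
```

Lock axis ≈ (0.547, 0.034), socket turned to about −29.5° world (lock ≈ 0.28 rad). Go back to the red key.

Emit:
servo_tool(targets=[[20, -0.1, 0.8, -0.6, 0, 0, 0], [40, -0.3, 2, -0.9, 0, 0, 0], [45, -0.5, 3.2, -0.9, 0, 0, 0], [45, -0.6, 4.4, -0.9, 0, 0, 0], [45, -0.8, 5.6, -0.9, 0, 0, -0.1], [45, -1, 6.8, -0.9, 0, 0, -0.1], [45, -1.1, 8, -0.9, 0, 0, -0.1], [45, -1.3, 9.2, -0.9, 0, 0, -0.1], [45, -1.5, 10.4, -0.9, 0, 0, -0.1], [45, -1.6, 11.6, -0.9, 0, 0, -0.1], [45, -1.69, 12.14, -0.9, 0, 0, -0.1], [45, -1.69, 12.14, -0.9, 0, 0, -0.1], [45, -1.69, 12.14, -0.9, 0, 0, -0.1]])

```text
time_s: 7.72
tcp_pos: [0.4165, -0.31, 0.2175]
orientation: [-3.121, 0.347, 0.004]
contact_force: [0.8, 1.3, 0.2]
finger_gap: 0.0445
gripper_force: 0.0
```

```bash
python3 - <<'E'
from h import *
s=status.get_state(); M=R.from_rotvec(s['orientation']).as_matrix(); print(s['time_s'],s['tcp_pos'],np.degrees(np.arctan2(M[1,0],M[0,0])),s['finger_gap'])
p,d,T,K=grab('wrist','w4'); C=cloud(d,T,K); hsv=cv2.cvtColor(p,cv2.COLOR_RGB2HSV)
k=((hsv[...,0]<8)|(hsv[...,0]>172))&(hsv[...,1]>120)&(hsv[...,2]>50)&(C[...,2]>.03)&(d>0)
l,L,st,ce=cv2.connectedComponentsWithStats(k.astype(np.uint8)); G=[]
for i in range(1,l):
    if st[i,4]>50:
        P=C[L==i]; t=P[P[:,2]>P[:,2].max()-.004]; c=(t[:,:2].max(0)+t[:,:2].min(0))/2; G.append(c); print(ce[i].round(),'top',len(t),t.mean(0).round(4),c.round(4),P[:,2].max(),cv2.minAreaRect((t[:,:2]*1000).astype(np.float32)))
c,kn=G[0],G[1]; print('yaw',np.degrees(np.arctan2(*(kn-c)[::-1]))-180, 'tool shift units',(M.T@np.r_[c-s['tcp_pos'][:2],0]/.03))
E
```

```text
7.7167 [ 0.41653467 -0.31002724  0.21746239] -12.692761344524985 0.04454814704305893
[255. 182.] top 235 [ 0.4179 -0.3096  0.0968] [ 0.4178 -0.3096] 0.09922356719502479 ((417.35675048828125, -309.49041748046875), (12.32722282409668, 16.638641357421875), 77.59623718261719)
[256. 240.] top 137 [ 0.3542 -0.2958  0.0846] [ 0.3538 -0.2957] 0.0866087945737658 ((353.60504150390625, -295.59552001953125), (12.57037353515625, 13.4923095703125), 76.85912322998047)
yaw -12.242831100310184 tool shift units [ 3.74957984e-02 -2.23381082e-02 -8.86044818e-05]
```

Emit:
servo_tool(targets=[[45, 0.03, -0.02, 1, 0, 0, -0.06], [45, 0.03, -0.02, 2, 0, 0, -0.06], [45, 0.03, -0.02, 3, 0, 0, -0.06], [45, 0.03, -0.02, 3.8, 0, 0, -0.06], [45, 0.03, -0.02, 4.4, 0, 0, -0.06], [45, 0.03, -0.02, 4.8, 0, 0, -0.06], [45, 0.03, -0.02, 5, 0, 0, -0.06], [45, 0.03, -0.02, 5, 0, 0, -0.06], [30, 0.03, -0.02, 5, 0, 0, -0.06], [20, 0.03, -0.02, 5, 0, 0, -0.06], [10, 0.03, -0.02, 5, 0, 0, -0.06], [5, 0.03, -0.02, 5, 0, 0, -0.06], [5, 0.03, -0.02, 5, 0, 0, -0.06], [5, 0.03, -0.02, 5, 0, 0, -0.06], [5, 0.03, -0.02, 5, 0, 0, -0.06], [5, 0.03, -0.02, 5, 0, 0, -0.06]], grip_force=50)

```text
time_s: 9.1
tcp_pos: [0.4192, -0.3095, 0.0708]
orientation: [3.123, -0.335, 0.004]
contact_force: [-0.2, 1.0, 6.3]
finger_gap: 0.0129
gripper_force: 50.6
```

Emit:
servo_tool(targets=[[5, 0, 0, -0.3, 0, 0, 0], [5, 0, 0, -0.7, 0, 0, 0], [5, 0, 0, -1.2, 0, 0, 0], [5, 0, 0, -2, 0, 0, 0], [5, 0, 0, -3, 0, 0, 0], [5, 0, 0, -4, 0, 0, 0], [5, 0, 0, -5, 0, 0, 0], [5, 0, 0, -5.2, 0, 0, 0], [5, 0, 0, -5.2, 0, 0, 0], [5, 0, 0, -5.2, 0, 0, 0]])

```text
time_s: 9.93
tcp_pos: [0.4181, -0.3089, 0.2249]
orientation: [-3.123, 0.336, 0.001]
contact_force: [-0.4, 0.3, -1.3]
finger_gap: 0.0133
gripper_force: 49.7
```

```bash
cat > key.py <<'E'
from h import *
import sys
s=status.get_state(); M=R.from_rotvec(s['orientation']).as_matrix(); t0=s['tcp_pos']; print(s['time_s'],t0,'yaw',np.degrees(np.arctan2(M[1,0],M[0,0])),s['finger_gap'],s['contact_force'],M[:,2])
for c in('side','scene'):
    p,d,T,K=grab(c,c+sys.argv[1]); C=cloud(d,T,K); hsv=cv2.cvtColor(p,cv2.COLOR_RGB2HSV)
    q=C-t0; near=(np.hypot(q[...,0],q[...,1])<.02)&(d>0)
    sh=near&(q[...,2]<-.02)&(q[...,2]>-.09)
    P=C[sh]
    if len(P)>20:
        z=P[:,2]; print(c,'shank n',len(P),'zmin rel tcp',(z.min()-t0[2]).round(4),'slopes dx/dz dy/dz',np.polyfit(z,P[:,0],1)[0].round(3),np.polyfit(z,P[:,1],1)[0].round(3),'mean rel',(P.mean(0)-t0).round(4))
    k=((hsv[...,0]<8)|(hsv[...,0]>172))&(hsv[...,1]>120)&(np.linalg.norm(q,axis=-1)<.1)&(np.hypot(q[...,0],q[...,1])>.045)&(d>0)
    if k.any():
        P=C[k]; r=P.mean(0)-t0; print(c,'knob rel',len(P),r.round(4),'ang',np.degrees(np.arctan2(r[1],r[0])),'z',P[:,2].min()-t0[2],P[:,2].max()-t0[2])
E
python3 key.py 5
```

```text
9.9333 [ 0.41806447 -0.30886855  0.22494376] yaw -12.270956989441899 0.013278305882286678 [-0.44376422  0.27835926 -1.27770879] [-6.82069973e-04  1.04783105e-03 -9.99999218e-01]
side shank n 59 zmin rel tcp -0.0615 slopes dx/dz dy/dz -0.031 -0.012 mean rel [ 0.0004  0.0051 -0.0412]
side knob rel 47 [-0.0655  0.0199  0.0051] ang 163.09896151892633 z -0.008639823518122258 0.016248338158578235
scene shank n 109 zmin rel tcp -0.0657 slopes dx/dz dy/dz -0.026 -0.001 mean rel [ 0.0003  0.0043 -0.0422]
scene knob rel 70 [-0.067   0.0195  0.0036] ang 163.7768533654789 z -0.01097890514400196 0.014655892903531142
```

The key hangs straight. Carry it to above the lock, turned to −29°.

Emit:
servo_tool(targets=[[5, 0.15, -1, 0, 0, 0, 0.3], [5, 0.3, -2, 0, 0, 0, 0.6], [5, 0.45, -3, 0, 0, 0, 0.9], [5, 0.6, -4, 0, 0, 0, 1.2], [5, 0.75, -5, 0, 0, 0, 1.5], [5, 0.9, -6, 0, 0, 0, 1.8], [5, 1.05, -7, 0, 0, 0, 2.1], [5, 1.2, -8, 0, 0, 0, 2.4], [5, 1.35, -9, 0, 0, 0, 2.7], [5, 1.5, -10, 0, 0, 0, 3], [5, 1.65, -11, 0, 0, 0, 3.3], [5, 1.77, -11.7, 0, 0, 0, 3.4], [5, 1.77, -12.08, 0, 0, 0, 3.4], [5, 1.77, -12.08, 1, 0, 0, 3.4], [5, 1.77, -12.08, 1.9, 0, 0, 3.4], [5, 1.77, -12.08, 2.5, 0, 0, 3.4], [5, 1.77, -12.08, 2.7, 0, 0, 3.4], [5, 1.77, -12.08, 2.7, 0, 0, 3.4], [5, 1.77, -12.08, 2.7, 0, 0, 3.4]])

```text
time_s: 11.62
tcp_pos: [0.5474, 0.0332, 0.145]
orientation: [3.039, -0.794, 0.001]
contact_force: [0.1, -0.1, 0.0]
finger_gap: 0.0133
gripper_force: 49.6
```

```bash
python3 key.py 6; python3 - <<'E'
from h import *
grab('wrist','w6')
a=[cv2.resize(cv2.imread(f'pics/{n}.png')[y:y+100,x:x+100],(400,400),interpolation=2) for n,y,x in(('scene6',175,165),('side6',145,190))]
cv2.imwrite('pics/c6.png',np.hstack(a))
E
```

```text
11.6167 [0.54737016 0.03317607 0.1449586 ] yaw -29.27484831133497 0.013334184707700878 [ 0.13219931 -0.08095808  0.01191642] [ 2.55790109e-04 -6.70909924e-04 -9.99999742e-01]
side shank n 191 zmin rel tcp -0.0898 slopes dx/dz dy/dz -0.005 0.146 mean rel [-0.0005  0.0009 -0.0614]
side knob rel 96 [-0.0589  0.0376  0.0054] ang 147.48996267039527 z -0.008925361194118325 0.016274056301734258
scene shank n 234 zmin rel tcp -0.0899 slopes dx/dz dy/dz -0.006 0.082 mean rel [-0.0002  0.0014 -0.0688]
scene knob rel 108 [-0.054   0.0379  0.0111] ang 144.96564715914707 z -0.010763994446695596 0.08000192458583175
```

View pics/c6.png

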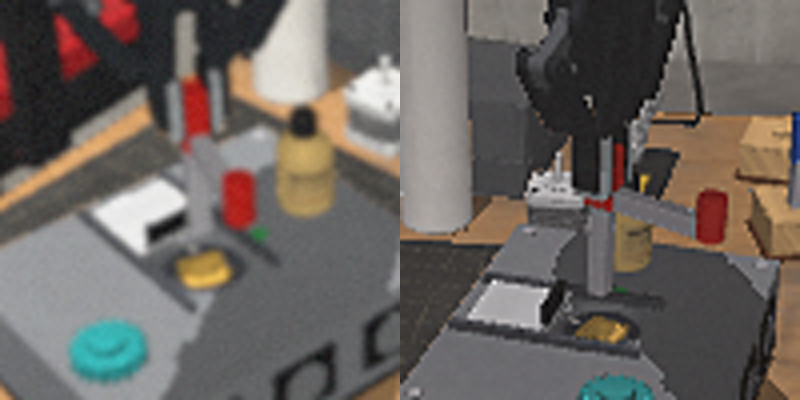

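Crop shows the key upright above the brass lock (scene crop foot (200,232), lock (205,268)). Cross-check the offset in the two fixed views.

```bash
python3 - <<'E'
from h import *
t0=status.get_state()['tcp_pos']
for n,(y,x) in(('scene6',(175,165)),('side6',(145,190))):
    p,d,T,K=load(n); C=cloud(d,T,K); hsv=cv2.cvtColor(p,cv2.COLOR_RGB2HSV)
    near=np.hypot(C[...,0]-.547,C[...,1]-.034)<.022
    k=near&(cv2.inRange(hsv,(15,140,60),(35,255,255))>0)&(C[...,2]>.03)&(C[...,2]<.065)
    P=C[k]; t=P[P[:,2]>.053]; print(n,'brass',k.sum(),np.median(P[:,2]),'all ctr',((P.min(0)+P.max(0))/2).round(4),'top',len(t),((t.min(0)+t.max(0))/2).round(4),t.mean(0).round(4))
    uv=np.argwhere(k)[:,::-1]; w=plane(0,T,K,uv,.056); print(' plane ctr',((w.min(0)+w.max(0))/2).round(4), cv2.minAreaRect((w[:,:2]*1000).astype(np.float32)))
    # shank axis: bins in z
    q=C-t0; s=(np.hypot(q[...,0],q[...,1])<.014)&(q[...,2]<-.012)&(q[...,2]>-.058)
    uv=np.argwhere(s)[:,::-1]; zz=q[s][:,2]
    for a,b in((-.058,-.04),(-.035,-.015)):
        g=(zz>a)&(zz<b); 
        if g.sum(): 
            # row-wise centre, intersect with vertical plane through tcp facing camera -> lateral offset
            u=np.array([ (uv[g][uv[g][:,1]==r][:,0].min()+uv[g][uv[g][:,1]==r][:,0].max())/2 for r in np.unique(uv[g][:,1])]); rr=np.unique(uv[g][:,1])
            out=[]
            for z in(a,b):
                pc=np.linalg.inv(T)@np.r_[t0+[0,0,(a+b)/2],1]
            e=pc[:2]/pc[2]*K[0]+K[1:]; print('  z',(a+b)/2,'shank u',u.mean().round(2),'expected tcp-axis u',e[0].round(2),'mm/px',(pc[2]/K[0]*1000).round(2))
E
```

```text
scene6 brass 72 0.0558655235048624 all ctr [0.5469 0.0346 0.0517] top 55 [0.5469 0.0346 0.0563] [0.5468 0.0349 0.0562]
 plane ctr [0.5465 0.0339 0.056 ] ((547.3228149414062, 35.894630432128906), (22.99057388305664, 24.47351837158203), 57.543670654296875)
  z -0.049 shank u 213.88 expected tcp-axis u 214.48 mm/px 2.11
  z -0.025 shank u 212.22 expected tcp-axis u 213.69 mm/px 2.08
side6 brass 42 0.055947065860642076 all ctr [0.5457 0.033  0.0528] top 34 [0.5457 0.033  0.056 ] [0.5449 0.0321 0.0561]
 plane ctr [0.5457 0.0322 0.056 ] ((544.7695922851562, 32.50240707397461), (18.005111694335938, 24.813831329345703), 72.91793060302734)
  z -0.049 shank u 239.89 expected tcp-axis u 239.26 mm/px 2.23
  z -0.025 shank u 240.2 expected tcp-axis u 239.39 mm/px 2.21
```

Emit:
servo_tool(targets=[[5, -0.03, -0.02, 0.2, 0, 0, 0], [5, -0.03, -0.02, 0.4, 0, 0, 0], [5, -0.03, -0.02, 0.6, 0, 0, 0], [5, -0.03, -0.02, 0.7, 0, 0, 0], [5, -0.03, -0.02, 0.8, 0, 0, 0], [5, -0.03, -0.02, 0.9, 0, 0, 0], [5, -0.03, -0.02, 1, 0, 0, 0], [5, -0.03, -0.02, 1, 0, 0, 0]])

```text
time_s: 12.43
tcp_pos: [0.5464, 0.0348, 0.1135]
orientation: [3.04, -0.794, -0.002]
contact_force: [-0.8, -0.6, -1.6]
finger_gap: 0.0131
gripper_force: 49.6
```

Emit:
servo_tool(targets=[[5, 0, 0, 0.1, 0, 0, 0], [5, 0, 0, 0.2, 0, 0, 0], [5, 0, 0, 0.3, 0, 0, 0], [5, 0, 0, 0.4, 0, 0, 0], [5, 0, 0, 0.4, 0, 0, 0]])

```text
time_s: 12.85
tcp_pos: [0.5465, 0.0346, 0.1013]
orientation: [3.039, -0.794, -0.002]
contact_force: [-1.2, 0.0, -1.6]
finger_gap: 0.013
gripper_force: 49.6
```

Emit:
servo_tool(targets=[[5, 0, 0, 0.06, 0, 0, 0], [5, 0, 0, 0.12, 0, 0, 0], [5, 0, 0, 0.12, 0, 0, 0]])

```text
time_s: 13.1
tcp_pos: [0.5467, 0.0347, 0.0988]
orientation: [-3.04, 0.793, 0.0]
contact_force: [-3.2, 1.4, 0.8]
finger_gap: 0.0132
gripper_force: 49.9
```

Emit:
servo_tool(targets=[[5, 0, 0, 0.05, 0, 0, 0], [5, 0, 0, 0.1, 0, 0, 0], [5, 0, 0, 0.1, 0, 0, 0]])

```text
time_s: 13.35
tcp_pos: [0.5476, 0.0345, 0.0986]
orientation: [-3.04, 0.793, -0.005]
contact_force: [-6.6, 2.0, 12.6]
finger_gap: 0.0129
gripper_force: 51.6
```

Key is home (12 N on the floor at z≈0.099). Ease off slightly, hold, then turn clockwise.

Emit:
servo_tool(targets=[[5, 0, 0, -0.07, 0, 0, 0], [5, 0, 0, -0.07, 0, 0, 0], [5, 0, 0, -0.07, 0, 0, 0], [5, 0, 0, -0.07, 0, 0, 0], [5, 0, 0, -0.07, 0, 0, 1], [5, 0, 0, -0.07, 0, 0, 2], [5, 0, 0, -0.07, 0, 0, 3], [5, 0, 0, -0.07, 0, 0, 4], [5, 0, 0, -0.07, 0, 0, 5], [5, 0, 0, -0.07, 0, 0, 6], [5, 0, 0, -0.07, 0, 0, 6]])

```text
time_s: 14.27
tcp_pos: [0.547, 0.0344, 0.0987]
orientation: [2.727, -1.559, 0.001]
contact_force: [-4.0, 0.4, 6.0]
finger_gap: 0.0129
gripper_force: 50.8
```

```bash
python3 - <<'E'
from h import *
s=status.get_state(); print(s['contact_force'],s['wrist_torque'],s['joints'].round(2))
E
python3 key.py 7
```

```text
[-4.0400179   0.35290354  6.01745849] [0.16647952 1.55639223 0.02214552] [ 0.43 -0.07 -0.27  0.   -1.37  0.1 ]
14.2667 [0.54701439 0.034374   0.09869723] yaw -59.522274632735574 0.012922765908569792 [-4.0400179   0.35290354  6.01745849] [ 7.45888699e-04 -5.10388951e-04 -9.99999592e-01]
side shank n 122 zmin rel tcp -0.0446 slopes dx/dz dy/dz 0.017 0.275 mean rel [-0.0011  0.002  -0.0367]
side knob rel 96 [-0.0347  0.0617  0.0065] ang 119.34109752033908 z -0.03748320078093313 0.017427282720989215
scene shank n 121 zmin rel tcp -0.0466 slopes dx/dz dy/dz 0.21 0.322 mean rel [-0.0062 -0.0003 -0.0396]
scene knob rel 92 [-0.0367  0.0612  0.0069] ang 120.98092956873218 z -0.010287740192289549 0.017689283452576823
```

Emit:
servo_tool(targets=[[5, 0, 0, 0, 0, 0, 1], [5, 0, 0, 0, 0, 0, 2], [5, 0, 0, 0, 0, 0, 3], [5, 0, 0, 0, 0, 0, 4], [5, 0, 0, 0, 0, 0, 5], [5, 0, 0, 0, 0, 0, 6], [5, 0, 0, 0, 0, 0, 7], [5, 0, 0, 0, 0, 0, 7.8], [5, 0, 0, 0, 0, 0, 8.4], [5, 0, 0, 0, 0, 0, 8.7], [5, 0, 0, 0, 0, 0, 8.7]])

```text
time_s: 15.28
tcp_pos: [0.5469, 0.0343, 0.0987]
orientation: [1.959, -2.456, 0.001]
contact_force: [-4.6, -0.8, 6.9]
finger_gap: 0.0131
gripper_force: 50.8
```

Emit:
servo_tool(targets=[[5, 0, 0, 0, 0, 0, 0.3], [5, 0, 0, 0, 0, 0, 0.6], [5, 0, 0, 0, 0, 0, 0.9], [5, 0, 0, 0, 0, 0, 0.9]])

```text
time_s: 15.62
tcp_pos: [0.5469, 0.0343, 0.0987]
orientation: [-1.861, 2.531, -0.001]
contact_force: [-4.9, 1.2, 6.3]
finger_gap: 0.0132
gripper_force: 50.8
```

```bash
python3 - <<'E'
from h import *
s=status.get_state(); print(s['contact_force'],s['wrist_torque'],s['joints'].round(2))
E
python3 key.py 8
```

```text
[-4.94891131  1.24539381  6.3068925 ] [0.22100068 1.81132581 0.0557231 ] [ 0.43 -0.07 -0.27  0.   -1.37 -0.73]
15.6167 [0.54689262 0.03432752 0.09868739] yaw -107.33616595294366 0.013207272290287831 [-4.94891131  1.24539381  6.3068925 ] [ 4.64684014e-04 -6.26181529e-04 -9.99999696e-01]
side shank n 100 zmin rel tcp -0.0498 slopes dx/dz dy/dz 0.266 0.391 mean rel [-0.003   0.0023 -0.0375]
side knob rel 93 [0.019  0.0691 0.0063] ang 74.60066743092936 z -0.009396836832536101 0.017796467653035955
scene shank n 174 zmin rel tcp -0.0461 slopes dx/dz dy/dz 0.055 0.153 mean rel [-0.0018  0.0022 -0.039 ]
scene knob rel 95 [0.0201 0.064  0.0072] ang 72.54063617758585 z -0.03706868642716242 0.08008784005240545
```

Torque still at the lock's own friction; turn on gently to find the stop.

Emit:
servo_tool(targets=[[5, 0, 0, 0, 0, 0, 0.3], [5, 0, 0, 0, 0, 0, 0.6], [5, 0, 0, 0, 0, 0, 0.6]])

```text
time_s: 15.97
tcp_pos: [0.5468, 0.0344, 0.0987]
orientation: [1.795, -2.579, 0.001]
contact_force: [-4.3, -0.0, 7.0]
finger_gap: 0.0131
gripper_force: 50.9
```

```bash
python3 - <<'E'
from h import *
s=status.get_state(); M=R.from_rotvec(s['orientation']).as_matrix(); print('yaw',np.degrees(np.arctan2(M[1,0],M[0,0])),s['contact_force'],s['wrist_torque'],s['tcp_pos'])
E
```

```text
yaw -110.32581636932723 [-4.2922734  -0.04554345  7.01574391] [0.18274384 1.95169423 0.12951587] [0.54683911 0.03435547 0.09869838]
```

Emit:
servo_tool(targets=[[5, 0, 0, 0, 0, 0, 0.3], [5, 0, 0, 0, 0, 0, 0.5], [5, 0, 0, 0, 0, 0, 0.5], [5, 0, 0, 0, 0, 0, 0.5]])

```text
time_s: 16.3
tcp_pos: [0.5468, 0.0343, 0.0987]
orientation: [1.74, -2.615, 0.001]
contact_force: [-5.3, 0.7, 7.2]
finger_gap: 0.0138
gripper_force: 51.0
```

```bash
python3 - <<'E'
from h import *
s=status.get_state(); M=R.from_rotvec(s['orientation']).as_matrix(); print('yaw',np.degrees(np.arctan2(M[1,0],M[0,0])),s['contact_force'],s['wrist_torque'],s['tcp_pos'])
E
```

```text
yaw -112.72673914006194 [-5.33948123  0.73236827  7.15398186] [0.19252748 1.9318011  0.3252794 ] [0.54681108 0.03433334 0.0987027 ]
```

Torque 0.33 N m: hard stop reached. Unwind the twist, open, rise and look.

Emit:
servo_tool(targets=[[5, 0, 0, -0.02, 0, 0, -0.4], [5, 0, 0, -0.02, 0, 0, -0.4], [14, 0, 0, -0.02, 0, 0, -0.4], [18, 0, 0, -0.02, 0, 0, -0.4], [24, 0, 0, -0.02, 0, 0, -0.4], [30, 0, 0, -0.02, 0, 0, -0.4], [36, 0, 0, -0.02, 0, 0, -0.4], [36, 0, 0, -0.02, 0, 0, -0.4], [36, 0, 0, -0.3, 0, 0, -0.4], [36, 0, 0, -0.7, 0, 0, -0.4], [36, 0, 0, -1.3, 0, 0, -0.4], [36, 0, 0, -2.1, 0, 0, -0.4], [36, 0, 0, -3, 0, 0, -0.4], [36, 0, 0, -4, 0, 0, -0.4], [36, 0, 0, -4.5, 0, 0, -0.4], [36, 0, 0, -4.5, 0, 0, -0.4]])

```text
time_s: 17.63
tcp_pos: [0.5484, 0.0346, 0.2394]
orientation: [-1.78, 2.579, -0.006]
contact_force: [-0.0, -0.2, -0.0]
finger_gap: 0.0358
gripper_force: 0.0
```

```bash
python3 - <<'E'
from h import *
s=status.get_state(); print(s['time_s'],s['tcp_pos'],s['contact_force'])
L0=np.array([.547,.0343])
for c in('wrist','side','scene'):
    p,d,T,K=grab(c,c+'9'); C=cloud(d,T,K); hsv=cv2.cvtColor(p,cv2.COLOR_RGB2HSV)
    q=np.hypot(C[...,0]-L0[0],C[...,1]-L0[1])
    k=((hsv[...,0]<8)|(hsv[...,0]>172))&(hsv[...,1]>120)&(hsv[...,2]>50)&(C[...,2]>.075)&(C[...,2]<.15)&(q<.09)&(d>0)
    a=C[k&(q<.03)];b=C[k&(q>.045)]
    if len(a) and len(b): print(c,'grip',((a.min(0)+a.max(0))/2).round(4),'ztop',a[:,2].max(),'knob',((b.min(0)+b.max(0))/2).round(4),b[:,2].max())
    if len(a) and len(b): v=((b.min(0)+b.max(0))/2-(a.min(0)+a.max(0))/2); print(' ang',np.degrees(np.arctan2(v[1],v[0])))
a=[cv2.resize(cv2.imread(f'pics/{n}.png')[y:y+h,x:x+w],(400,400),interpolation=2) for n,y,x,h,w in(('scene9',160,150,130,130),('wrist9',30,70,354,354))]
cv2.imwrite('pics/c9.png',np.hstack(a))
E
```

```text
17.6333 [0.54841948 0.03455762 0.23939456] [-0.00519384 -0.18194544 -0.02755739]
wrist grip [0.5468 0.0351 0.1027] ztop 0.12656066209549405 knob [0.5652 0.0983 0.1037] 0.11469999991161595
 ang 73.71606906642354
side grip [0.5454 0.0387 0.1101] ztop 0.12744447074890197 knob [0.565  0.1007 0.1033] 0.11610556260180038
 ang 72.44432038574088
scene grip [0.5473 0.0366 0.1093] ztop 0.12768986228767043 knob [0.5666 0.0996 0.1029] 0.11625524439329665
 ang 72.93363690898904
```

View pics/c9.png

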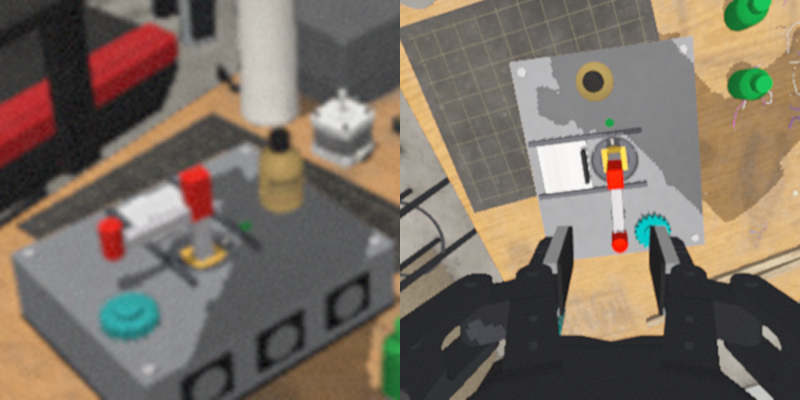

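The key stands home (grip top z 0.127, expected 0.126) with the crank at 73° pointing over the gear (+y). The pointer faces the green mark, and bottle, gear and cover are in place. The arm is clear, so I'm handing in.

```bash
python3 -c "
from plant import manip
print(manip.close_job())"
```

```text
the job is handed in; nothing more can be done
None
```

I handed the job in: the cover is pushed back to its stop, the red key stands home and released in the lock, and the crank is turned clockwise to the on stop. The bottle and gear look undisturbed and the blue key and can were never touched; `close_job()` returned no verdict.

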